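# Mesh the grinding cup with the sample mill and hold it down to run

## Robot

A 6-joint arm with a two-finger parallel gripper is mounted at the origin on the work surface. World frame = base frame: x ahead of the robot, y to its left, z up, the work surface at z = 0. Lengths are in mm, angles in rad, forces in N, time in s.
With the tool pointing down it reaches from about 350 to 875 mm from the base axis. Payload 4.2 kg.
Tool frame: the origin (TCP) lies on the mounting face of the last link; the fingertips stand 173 mm ahead of it and the grasp point (between the pads) lies 155 mm ahead of it (tcp_to_grasp is the distance from the TCP to the grasp point, in mm); z points along the fingers, y is the direction in which the jaws open and shut (so a half turn about z gives the same grasp; the last joint's range is limited). The gripper opens to 85 mm and grips with 20 to 120 N. Pads are 22 mm wide; open, the fingers measure 114 mm over their backs; the gripper's body (76 mm by 85 mm) begins 54 mm behind the grasp point. The pads swing forward as they close: fully open they stand 13 mm farther back than shut.
Start: joints at [-0.886, 0.385, 0.008, 0, -1.194, -0.259], TCP at [258.169, -569.165, 404.712] pointing down, gripper open.
Joint ranges: [-3.14, 3.14], [-1.21, 2.06], [-1.07, 1.41], [-3.16, 2.05], [-2.99, -0.16], [-3.1, 3.1]. Speed limits (rad/s): [2.79, 2.79, 3.14, 3.14, 3.14, 3.14].

## Interface

Orientations are given as a unit quaternion [x, y, z, w].
In Python, from bench import * gives the robot as it stands. The module is installed in compiled form; this text tells all that it offers.
- The arm moves only by the tool apply_moves, never from a script. Its arguments are lists of equal length, an entry for each row: "fingers": the closure, from 0 (fully open) to 1 (shut); "dp": the shift along the world's x, y, z in cm, a list of three; "yaw": the turn about the world's z in degrees. A call has 1 to 10 rows; each row is the pose to reach, as a shift and turn from the pose measured when the call began; what a row does not reach only later rows make up. A row lasts 1/10 s, in which the tool goes at most 50 mm and 8.59 degrees, less where a joint would pass 70% of its speed; a pose out of reach is approached as far as the arm can. A call with a gripper value outside its range is refused whole. The fingers move at their own pace and stop on an object; the grip force is fixed at half the most. Time passes only in rows, so rows that repeat a pose let the fingers close. It gives the time, the measured TCP pose, the force and the opening at its end, in the units of the state.
- read_state(): the state, without advancing time (a new reading comes with each control period).
- get_image(name): name is "side" or "top"; returns a dict with "color" (400x640x3 uint8, blue, green, red), "mtx" (3x3 intrinsics, pixels), "camera_from_world" (4x4, takes a point from world to camera coordinates). Camera axes: x right, y down, z forward; pixel columns grow to the right and rows downward; lengths in mm; the calibration is good to about 2 mm. A picture is of the moment at which its call begins. There is no depth.
- job_done(): hands the job in, once; it reports no verdict.
The state is a dict: "clock": time; "joints": joint angles; "joint_vel": joint speeds; "joint_efforts": joint torques, N m; "position": TCP position; "ee_rot": TCP orientation; "contact_force": force on the tool from outside, world axes, zero at the start; "wrist_torque": the same for the moment, N m; "gripper_width": finger opening in mm.
Only numpy, scipy, OpenCV 4.12 (cv2) and the standard library are available. Lean on these libraries where they do the work, as an engineer would, in place of code of your own. Each camera call takes 0.05 s, during which the arm holds its last target. There are 200 camera calls.

## Task

The loaded grinding cup stands upside down on the bench beside the press-to-run mill. Pick it up and lower it, still upside down, into the well on top of the mill: turn it until its six splines drop into the six grooves, slide it home and press it right down against the spring switch, finishing with the gripper still holding the cup and keeping it pressed fully down. Do not drop the cup, and leave the caliper, jar and dish where they are.

Things in the scene. Friction and masses are not known exactly. Their poses are not given: they have to be found in the camera images.
- cup: Grinding cup standing loose, upside down, 96 mm tall, 0.2 to 0.37 kg. Origin: centre of underside, z up. Black collar, 72 mm wide, to z = 22 mm, with six orange splines, 9 mm wide, 41 mm out from the axis, up to z = 16 mm, round-nosed below, along +x and every 60 degrees, an orange mark on the collar over each. Above it a plain steel cylinder, 56 mm wide, to z = 96 mm: grip here.
- cup_grip (a point): Point on the cup's axis halfway up the steel cylinder, 60 mm above the cup's underside; a good height for the finger pads. Axes as the cup's.
- mill: White motor housing, 120 mm wide at the foot, 118 mm tall, standing fast (does not slide or turn). Origin: centre of underside, z up; front (green lamp) faces -x. In its top is a round well, 75 mm wide, whose dark grey wall has six upright grooves, 13 mm wide, reaching 43 mm from the axis, along +x and every 60 degrees, an orange mark on the rim at each. The cup's collar fits with 1.5 mm of play all round.
- mill_well (a point): Centre of the well's mouth at rim height, 118 mm above the bench; axes as the mill's. Splines not over the grooves: the cup's underside rides on the rim at this height. Meshed: the cup drops in and its underside meets the switch plate 14 mm lower. Pressed home: 20 mm lower.
- mill_switch (a joint): The round aluminium spring switch plate in the bottom of the well, in m: 0 when up, 0.006 when fully down. It takes 5 N to start it moving (more than the cup's weight) and 10.4 N to hold it at the bottom stop; it springs back when released. The mill runs only while it is down.
- caliper: Bystander: steel digital caliper lying flat, 235 mm long along its x, 12 mm thick. Origin: under the middle of the beam.
- jar: Bystander: amber sample jar with a blue cap, 56 mm in diameter, 68 mm tall. Origin: centre of its underside.
- dish: Bystander: white dish of broken shell, 90 mm in diameter, 14 mm tall. Origin: centre of its underside.
Mind the look-alikes: they are no part of the job. Leave any turquoise or yellow look-alike of the cup alone.

How it is judged:
By the outcome, as a careful person would: the job done as asked, in the order asked, and still so for the second after the job is handed in, while the arm keeps its last pose, push and grip.
It also fails if it takes over 45 s, if anything falls off the work surface, if the arm or the gripper's body presses on something with over 40 N, if the wrist force passes 120 N, or if a joint passes its speed limit or range.

## Working session

There is one attempt and no reset: what is moved stays moved. The work goes in short steps, Python scripts to look and compute and a tool call to move; the robot and the scene stay as the last step left them, time stands still between calls to the robot, and variables do not carry over. Pictures are saved under pics/ and viewed, about 8 in all and at most 12, crops included, and the job is handed in when it is done.

Besides the shell and the picture viewer there is one more tool, called after "Call:" as name(argument=value, ...), one argument or row to a line, values as JSON. apply_moves: Moves the arm, as the interface text tells. Its arguments: {"type":"object","properties":{"fingers":{"type":"array","items":{"type":"number"}},"dp":{"type":"array","items":{"type":"array","items":{"type":"number"}}},"yaw":{"type":"array","items":{"type":"number"}}},"required":["fingers","dp","yaw"]}

```bash
mkdir -p pics; cat > h.py <<'E'
from bench import *
import numpy as np, cv2
def ray(im,u,v):
    K=im["mtx"];T=np.array(im["camera_from_world"]);R=T[:3,:3];t=T[:3,3]
    d=R.T@np.linalg.solve(K,[u,v,1.]);return -R.T@t,d
def onz(im,u,v,z):
    c,d=ray(im,u,v);return c+d*(z-c[2])/d[2]
def proj(im,p):
    T=np.array(im["camera_from_world"]);q=im["mtx"]@(T[:3,:3]@np.array(p,float)+T[:3,3]);return q[:2]/q[2]
E
python3 - <<'E'
from h import *
for n in("top","side"):
    im=get_image(n);cv2.imwrite(f"pics/{n}0.png",im["color"]);c,d=ray(im,320,200);print(n,c,d/np.linalg.norm(d),im["mtx"][0,0])
print(read_state())
E
```

```text
top [ 364.87084038  -58.74029893 1380.61307305] [ 0.15011938 -0.01787639 -0.98850625] 448.94030179464363
side [350.47641645 827.53191999 821.7253386 ] [ 0.20896451 -0.77742619 -0.5932473 ] 433.5557117051353
{'clock': 0.1, 'joints': array([-8.86390273e-01,  3.85504181e-01,  6.79966876e-03, -4.28668290e-04,
       -1.19403140e+00, -2.58581287e-01]), 'joint_vel': array([-0.00026427, -0.00353444,  0.00318671,  0.00081057,  0.00166225,
        0.00176684]), 'joint_efforts': array([-4.03412787e-04, -3.93319094e+01,  1.88929850e+01,  4.19804201e+00,
       -2.57424879e-03,  2.58399403e-06]), 'position': array([ 258.12327104, -569.02185394,  403.73133398]), 'ee_rot': array([-2.11230044e-01,  9.77435874e-01,  9.54472175e-04, -2.63010715e-04]), 'contact_force': array([0.00310154, 0.10651551, 0.50136937]), 'wrist_torque': array([-0.06142412, -0.01859246, -0.00792758]), 'gripper_width': 85.53369524884172}
```

View pics/top0.png

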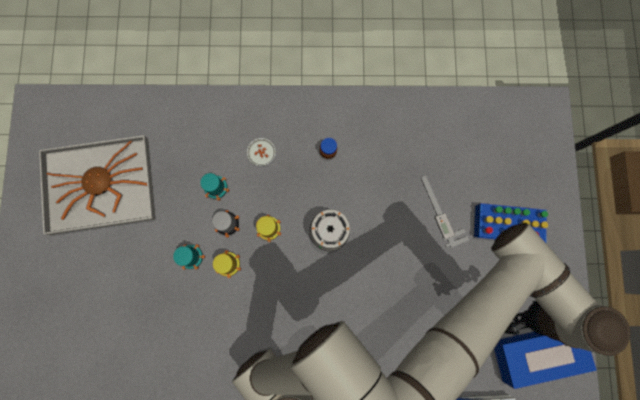

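View pics/side0.png

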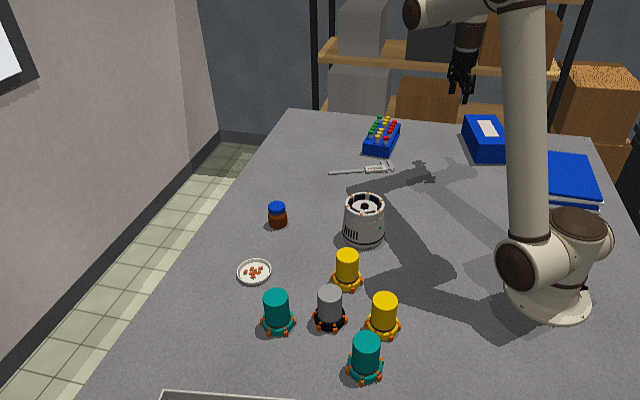

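The top view shows the plain steel cup at (226,222), or (329,308) in the side view. The look-alikes are turquoise at (213,185) and (188,256), and yellow at (267,228) and (226,263). Only the grey cup with the black collar fits the description. The mill is at (330,229) in top and (364,220) in side. Next I'll make an enlarged crop and measure.

```bash
python3 - <<'E'
from h import *
t=get_image("top");s=get_image("side")
def crop(im,x,y,w,h,k):return cv2.resize(im["color"][y:y+h,x:x+w],None,fx=k,fy=k,interpolation=cv2.INTER_CUBIC)
a=crop(t,190,180,200,100,4)
b=np.hstack([crop(s,295,265,80,60,5),crop(s,325,180,80,60,5)])
cv2.imwrite("pics/crop1.png",np.vstack([a[:300],b]) if 0 else np.vstack([cv2.resize(a,(600,300)),cv2.resize(b,(600,225))]))
for n,im in(("top",t),("side",s)):
    hsv=cv2.cvtColor(im["color"],cv2.COLOR_BGR2HSV)
    m=cv2.inRange(hsv,(3,120,70),(17,255,255))
    k,l,st,c=cv2.connectedComponentsWithStats(m)
    for i in range(1,k):
        u,v=c[i]
        if n=="top" and 160<u<360 and 170<v<285 or n=="side" and 250<u<410 and 180<v<390: print(n,c[i].round(1),st[i,4],onz(im,u,v,118)[:2].round(),onz(im,u,v,19)[:2].round())
    print([ (p,proj(im,p).round()) for p in((400,0,0),(500,0,0),(400,100,0))])
E
```

```text
top [223.4 178.6] 5 [619. 194.] [639. 214.]
top [226.6 189.7] 10 [587. 184.] [604. 203.]
top [206.4 194.8] 8 [572. 241.] [588. 265.]
top [217.7 197.6] 10 [564. 209.] [579. 230.]
top [226.5 210.5] 4 [527. 183.] [540. 202.]
top [322. 213.] 1 [519. -87.] [532. -89.]
top [339. 213.] 1 [ 519. -135.] [ 531. -141.]
top [267.5 215. ] 2 [514.  67.] [526.  77.]
top [236.3 217. ] 13 [508. 155.] [520. 171.]
top [278.  221.3] 7 [496.  37.] [506.  45.]
top [236.1 228.4] 17 [476. 154.] [485. 171.]
top [216. 230.] 7 [472. 210.] [480. 231.]
top [312.5 228. ] 2 [477. -60.] [486. -60.]
top [347.5 228. ] 2 [ 477. -159.] [ 486. -167.]
top [226.5 234.5] 14 [459. 181.] [467. 199.]
top [278.8 232.9] 8 [463.  35.] [471.  42.]
top [257.6 234.8] 5 [458.  94.] [465. 106.]
top [268.5 239.4] 11 [445.  63.] [452.  73.]
top [339. 243.] 1 [ 435. -134.] [ 440. -140.]
top [196.5 245.8] 8 [428. 263.] [433. 288.]
top [226.1 251.4] 8 [412. 180.] [416. 199.]
top [202.7 256.1] 9 [399. 245.] [402. 269.]
top [237.4 256. ] 8 [399. 149.] [402. 165.]
top [195.4 266.9] 9 [370. 263.] [370. 289.]
top [183.  267.2] 5 [369. 298.] [3
[... 1327 characters left out ...]
 [269.3 328. ] 7 [590. 338.] [624. 269.]
side [283.9 327.6] 7 [563. 330.] [593. 260.]
side [268.2 333.8] 28 [588. 351.] [621. 284.]
side [285.7 333.3] 25 [555. 342.] [584. 274.]
side [375.1 330.9] 8 [387. 297.] [393. 222.]
side [389.5 332.1] 8 [360. 293.] [361. 218.]
side [390.5 338.1] 27 [356. 307.] [357. 233.]
side [349.6 353.5] 11 [426. 358.] [437. 292.]
side [381.5 360.1] 18 [367. 358.] [369. 292.]
side [347.3 369.7] 35 [424. 391.] [434. 330.]
side [378.5 376.3] 39 [367. 391.] [370. 330.]
side [362.  376.2] 10 [396. 398.] [402. 337.]
side [361.1 382.9] 32 [395. 411.] [401. 352.]
[((400, 0, 0), array([385., 267.])), ((500, 0, 0), array([347., 261.])), ((400, 100, 0), array([379., 295.]))]
```

View pics/crop1.png

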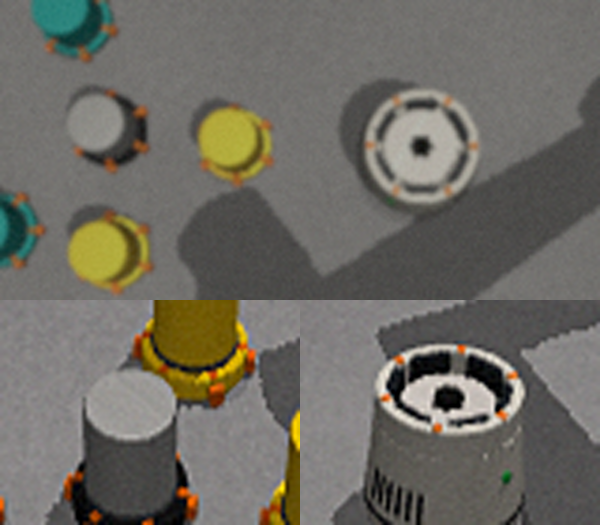

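The crop confirms the target. The steel cup with the black collar has orange splines at about 0° (mod 60). The mill rim marks are centred near (478,-110) at about 30° (mod 60), so the cup needs a turn of roughly 30°. I'll fit these numbers and start moving.

```bash
python3 - <<'E'
from h import *
t=get_image("top");s=get_image("side")
def fit(P,z):
    P=np.array(P,float);A=np.c_[2*P,np.ones(len(P))];x=np.linalg.lstsq(A,(P**2).sum(1),rcond=None)[0]
    c=x[:2];r=np.sqrt(x[2]+c@c);a=np.degrees(np.arctan2(*(P-c).T[::-1]));m=np.degrees(np.angle(np.exp(6j*np.radians(a)).mean()))/6
    print(c.round(1),r.round(1),a.round(1),m.round(1))
T=[(322,213),(339,213),(312.5,228),(347.5,228),(339,243)]
S=[(367.5,192.5),(351.2,195.4),(381.2,199.6),(347.2,205.6),(378.2,210),(361.2,213.6)]
for im,Q in((t,T),(s,S)): fit([onz(im,*q,118)[:2] for q in Q],118)
fit([onz(t,*q,16)[:2] for q in[(226.5,210.5),(236.3,217),(236.1,228.4),(226.5,234.5)]],16)
for im,(x,y,w,h),c in((t,(205,205,40,40),(222,221)),(s,(305,280,45,60),(330,293))):
    hsv=cv2.cvtColor(im["color"],cv2.COLOR_BGR2HSV);v=hsv[c[1],c[0]];print(v)
    m=np.zeros((402,642),np.uint8);b=cv2.GaussianBlur(im["color"],(3,3),0)
    g=cv2.cvtColor(b,cv2.COLOR_BGR2GRAY).astype(int); k=(abs(g-int(g[c[1],c[0]]))<22).astype(np.uint8); k2=np.zeros_like(k);k2[y:y+h,x:x+w]=k[y:y+h,x:x+w]
    cs,_=cv2.findContours(k2,0,1);C=max((q for q in cs if cv2.pointPolygonTest(q,c,False)>=0),key=cv2.contourArea)
    e=cv2.fitEllipse(C);print(e,onz(im,*e[0],96),len(C))
    W=np.array([onz(im,*q[0],96)[:2] for q in C]);print(np.ptp(W,axis=0),(W.max(0)+W.min(0))/2)
E
```

```text
[ 476.8 -109.7] 49.0 [  28.   -31.    89.9  -90.1 -149.7] 29.4
[ 478.3 -110.1] 48.6 [ -90.8  -31.3 -150.4   28.9  150.    90.1] 29.4
[503.1 204. ] 36.7 [  -2.8  -62.3 -118.8 -173.6] 0.5
[ 15  10 147]
((220.9816131591797, 220.57142639160156), (16.6086483001709, 17.856666564941406), 68.95298767089844) [500.71005424 201.77617777  96.        ] 49
[48.86716787 51.57074157] [500.98828583 201.77930219]
[ 38   7 155]
((318.97747802734375, 299.27130126953125), (32.73793411254883, 45.29246520996094), 32.406986236572266) [518.78811337 226.94823064  96.        ] 160
[ 81.39417144 130.57220034] [516.33471979 233.62326841]
```

Call:
apply_moves(
  fingers=[0,0,0,0,0,0,0,0,0,0],
  dp=[
    [1.5,4.5,0],
    [3,9,0],
    [4.5,13.5,0],
    [6,18,0],
    [7.5,22.5,0],
    [9,27,0],
    [10.5,31.5,0],
    [12,36,0],
    [13.5,40.5,0],
    [15,45,0],
  ],
  yaw=[0,0,0,0,0,0,0,0,0,0],
)

```text
clock: 1.3
position: [408.1, -117.2, 404.8]
ee_rot: [-0.211, 0.977, 0.0, 0.0]
contact_force: [1.0, -1.0, 0.4]
gripper_width: 85.0
```

Call:
apply_moves(
  fingers=[0,0,0,0,0,0,0,0,0,0],
  dp=[
    [1.3,4.5,0],
    [2.6,9,0],
    [3.9,13.5,0],
    [5.2,18,0],
    [6.5,22.5,0],
    [7.8,27,0],
    [8.8,30.5,-1],
    [9.3,31.9,-3],
    [9.3,31.9,-5],
    [9.3,31.9,-5],
  ],
  yaw=[0,0,0,0,0,0,0,0,0,0],
)

```text
clock: 2.3
position: [500.4, 202.0, 351.7]
ee_rot: [-0.212, 0.977, -0.001, -0.003]
contact_force: [0.1, -0.9, 0.2]
gripper_width: 85.8
```

```bash
python3 - <<'E'
from h import *
s=get_image("side");c=s["color"].copy()
print(read_state()["position"])
for p in [(501,202,96)]+[(501+28*np.cos(a),202+28*np.sin(a),96) for a in np.arange(0,6.28,.78)]:
    u=proj(s,p);print(u.round(1));cv2.circle(c,tuple(int(round(x)) for x in u),0,(0,0,255),-1)
cv2.imwrite("pics/s2.png",cv2.resize(c[180:345,250:410],None,fx=3.6,fy=3.6,interpolation=cv2.INTER_NEAREST))
E
```

```text
[500.9106796  201.76215131 353.67788327]
[329.7 292.1]
[317.3 289.9]
[318.6 297.3]
[326.5 301.8]
[336.3 300.7]
[342.1 294.6]
[340.6 287.3]
[332.9 283. ]
[323.5 283.9]
[317.5 289.5]
```

View pics/s2.png

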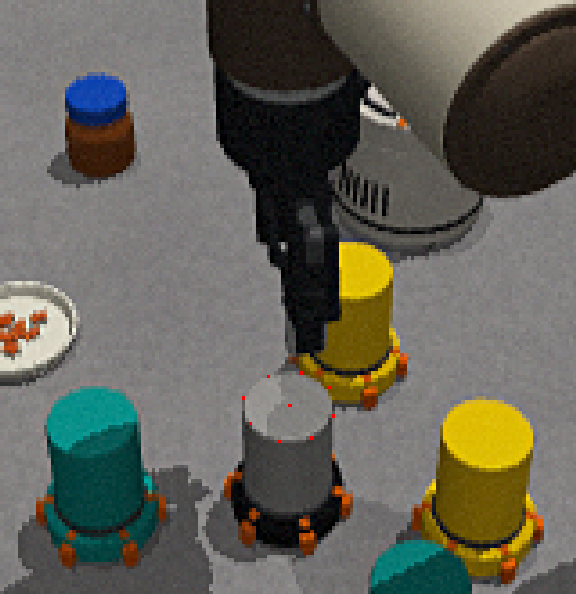

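The gripper is open above the cup, and the projected top circle (red dots) matches the steel rim around (330,292). The fingers clear the neighbouring cups, so I'll descend.

Call:
apply_moves(
  fingers=[0,0,0,0,0,0,0,0,0,0],
  dp=[
    [0,0,-2],
    [0,0,-4],
    [0,0,-6],
    [0,0,-8],
    [0,0,-10],
    [0,0,-12],
    [0,0,-13],
    [0,0,-13.8],
    [0,0,-13.8],
    [0,0,-13.8],
  ],
  yaw=[0,0,0,0,0,0,0,0,0,0],
)

```text
clock: 3.35
position: [501.3, 201.9, 216.5]
ee_rot: [-0.212, 0.977, -0.0, -0.0]
contact_force: [-0.1, 0.3, -0.4]
gripper_width: 85.1
```

Call:
apply_moves(
  fingers=[0.15,0.3,0.45,0.6,0.8,1,1,1,1,1],
  dp=[
    [0,0,0],
    [0,0,0],
    [0,0,0],
    [0,0,0],
    [0,0,0],
    [0,0,0],
    [0,0,0],
    [0,0,0],
    [0,0,0],
    [0,0,0],
  ],
  yaw=[0,0,0,0,0,0,0,0,0,0],
)

```text
clock: 4.35
position: [501.6, 202.1, 217.6]
ee_rot: [-0.212, 0.977, -0.0, 0.001]
contact_force: [-0.6, -0.9, 6.1]
gripper_width: 54.8
```

Call:
apply_moves(
  fingers=[1,1,1,1,1,1,1,1,1,1],
  dp=[
    [0,0,1],
    [0,0,3],
    [0,0,5.5],
    [0,0,8],
    [0,0,10.5],
    [0,0,13],
    [0,0,15.5],
    [0,0,17],
    [0,0,17],
    [0,0,17],
  ],
  yaw=[0,0,0,0,0,0,0,0,0,0],
)

```text
clock: 5.35
position: [501.0, 201.8, 386.7]
ee_rot: [-0.212, 0.977, 0.0, -0.0]
contact_force: [-0.2, 0.6, -4.1]
gripper_width: 55.4
```

```bash
python3 - <<'E'
from h import *
s=get_image("side");c=s["color"];p=read_state();print(p["position"],p["contact_force"],p["gripper_width"])
u=proj(s,(501,202,220));print(u);x,y=int(u[0])-60,int(u[1])-60
cv2.imwrite("pics/s3.png",cv2.resize(c[y:y+120,x:x+120],None,fx=4,fy=4,interpolation=cv2.INTER_CUBIC));print(x,y)
hsv=cv2.cvtColor(c,cv2.COLOR_BGR2HSV);m=cv2.inRange(hsv,(3,120,60),(17,255,255))
k,l,st,cc=cv2.connectedComponentsWithStats(m)
for i in range(1,k):
    if x<cc[i][0]<x+120 and y<cc[i][1]<y+120: print(cc[i].round(1),st[i,4])
E
```

```text
[501.01591835 201.81116246 386.13116497] [ 0.20819666 -0.87822228 -3.37667667] 54.46866759363905
[329.46524064 250.69084037]
269 190
[351.2 195.4] 5
[348. 206.] 1
[378.5 210. ] 6
[277.6 216.4] 101
[361.2 213.6] 5
[277.8 222. ] 4
[285. 221.] 1
[282.  223.5] 2
[286. 224.] 1
[278. 226.] 1
[280. 227.] 1
[343. 253.] 1
[311.9 261.7] 27
[347.1 266.3] 33
[319.  269.5] 8
[334.8 271.6] 13
[317.1 275.4] 33
[336.4 282.3] 65
[360.7 280.2] 20
[332.  280.5] 2
[351.3 284.2] 6
[352.1 290. ] 25
```

View pics/s3.png

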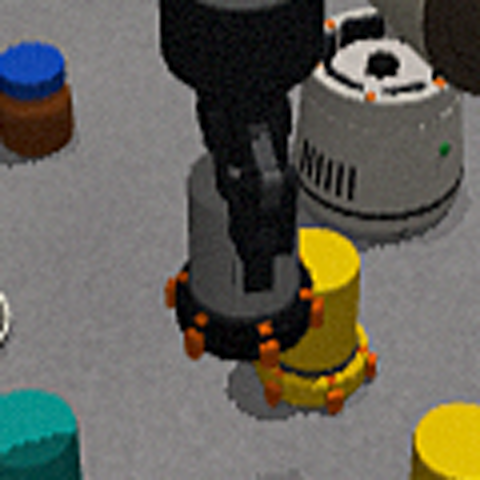

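Cup held upright, about 17 cm up. I'll carry it to above the mill while turning it +29°.

Call:
apply_moves(
  fingers=[1,1,1,1,1,1,1,1,1,1],
  dp=[
    [-0.2,-2,0],
    [-0.4,-6,0],
    [-0.7,-10,0],
    [-1,-14,0],
    [-1.3,-18,0],
    [-1.6,-22,0],
    [-1.9,-26,0],
    [-2.1,-29.5,0],
    [-2.3,-31.2,0],
    [-2.3,-31.2,0],
  ],
  yaw=[2,6,10,14,18,22,26,29,29,29],
)

```text
clock: 6.4
position: [477.2, -112.0, 384.4]
ee_rot: [-0.448, 0.894, 0.0, -0.003]
contact_force: [0.1, -0.0, -3.6]
gripper_width: 54.8
```

```bash
python3 - <<'E'
from h import *
s=get_image("side");c=s["color"];p=read_state();print(p["position"],p["ee_rot"],p["contact_force"],p["gripper_width"])
P=p["position"];zu=P[2]-217;u=proj(s,(P[0],P[1],zu));x,y=int(u[0])-50,int(u[1])-60;print(x,y,u)
cv2.imwrite("pics/s4.png",cv2.resize(c[y:y+110,x:x+110],None,fx=5,fy=5,interpolation=cv2.INTER_CUBIC))
hsv=cv2.cvtColor(c,cv2.COLOR_BGR2HSV);m=cv2.inRange(hsv,(3,120,60),(17,255,255))
k,l,st,cc=cv2.connectedComponentsWithStats(m)
for i in range(1,k):
    if x<cc[i][0]<x+110 and y<cc[i][1]<y+110: print(cc[i].round(1),st[i])
print("expected spline mid z8 r43 / mark z19 r36 if grooves-aligned 29.4 at TCP xy")
for a in range(0,360,60):
    r=np.radians(a+29.4);q=np.array([np.cos(r),np.sin(r)])
    print(a+29.4,proj(s,(*(P[:2]+43*q),zu+8)).round(1),proj(s,(*(P[:2]+36*q),zu+19)).round(1))
E
```

```text
[ 477.48823735 -111.05178353  384.62366546] [-4.48389027e-01  8.93835699e-01  2.69179624e-04 -2.22510001e-03] [-0.45535025  0.66983665 -3.74861584] 55.069727934367236
315 127 [365.54863036 187.43808594]
[392. 130.] [392 130   1   1   1]
[388.  132.5] [388 132   1   2   2]
[391. 133.] [391 133   1   1   1]
[385. 137.] [385 137   1   1   1]
[379.7 180.8] [377 178   5   7  13]
[354.8 182.6] [354 182   3   2   5]
[352.2 187.4] [351 185   4   6  17]
[377.3 189. ] [375 184   5  10  30]
[364.5 187.5] [364 187   2   2   4]
[363.7 193.1] [362 190   4   7  21]
[351.2 195.4] [350 195   3   2   5]
[381.2 199.6] [380 199   3   2   5]
[347.2 205.6] [346 205   3   2   5]
[378.2 210. ] [377 209   3   3   5]
[361.5 213.5] [361 213   2   2   4]
expected spline mid z8 r43 / mark z19 r36 if grooves-aligned 29.4 at TCP xy
29.4 [350.1 187.6] [352.8 183.6]
89.4 [362.7 194.2] [363.4 189.1]
149.4 [378.5 191.5] [376.6 186.9]
209.4 [381.  182.4] [378.8 179.3]
269.4 [368.5 176.2] [368.3 174.2]
329.4 [353.4 178.7] [355.5 176.2]
```

View pics/s4.png

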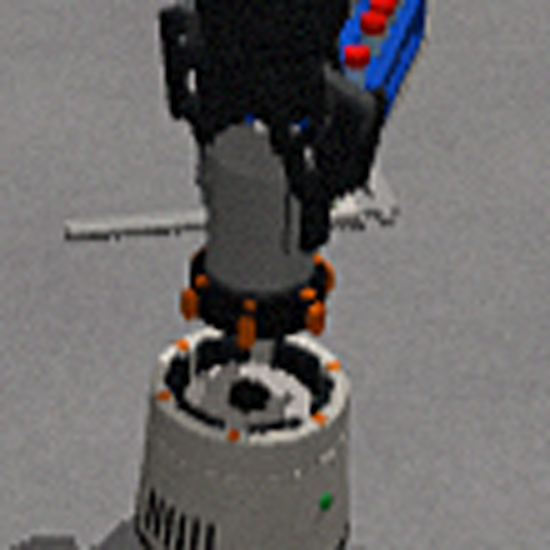

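Call:
apply_moves(
  fingers=[1,1,1,1,1,1],
  dp=[
    [0,0.1,-1.5],
    [0,0.1,-3],
    [0,0.1,-4],
    [0,0.1,-4.4],
    [0,0.1,-4.4],
    [0,0.1,-4.4],
  ],
  yaw=[0,0,0,0,0,0],
)

```text
clock: 7.05
position: [477.9, -109.8, 341.1]
ee_rot: [-0.449, 0.894, -0.0, -0.002]
contact_force: [0.0, 0.8, -3.4]
gripper_width: 54.9
```

```bash
cat > m.py <<'E'
from h import *
import sys
from scipy.optimize import least_squares
s=get_image("side");c=s["color"];p=read_state();print(p["position"],p["ee_rot"],p["contact_force"])
P=p["position"];zu=P[2]-217;u=proj(s,(P[0],P[1],zu));x,y=int(u[0])-50,int(u[1])-60;print(x,y)
cv2.imwrite(sys.argv[1],cv2.resize(c[y:y+110,x:x+110],None,fx=5,fy=5,interpolation=cv2.INTER_CUBIC))
hsv=cv2.cvtColor(c,cv2.COLOR_BGR2HSV);m=cv2.inRange(hsv,(3,120,60),(17,255,255))
k,l,st,cc=cv2.connectedComponentsWithStats(m)
B=[]
for i in range(1,k):
    if x<cc[i][0]<x+110 and y+20<cc[i][1]<y+110: print(cc[i].round(1),st[i]);B.append((cc[i],st[i]))
for a in range(0,360,60):
    r=np.radians(a+29.4);q=np.array([np.cos(r),np.sin(r)])
    print(a+29.4,"spl",proj(s,(*(P[:2]+41*q),zu+8)).round(1),"mark",proj(s,(*(P[:2]+36*q),zu+19)).round(1),"rim",proj(s,(*(np.array([478,-110])+49*q),118)).round(1))
E
python3 m.py pics/s5.png
```

```text
[ 477.851432   -109.85230872  341.2571751 ] [-4.48585279e-01  8.93738604e-01 -9.22392875e-05 -1.59595221e-03] [-0.15548548 -0.32934212 -2.55525924]
314 140
[353.  190.5] [353 190   1   2   2]
[377.8 194. ] [376 191   4   8  12]
[350.7 195.3] [350 195   2   2   3]
[353.5 196.5] [353 196   2   2   4]
[351.5 201.3] [351 199   2   6  11]
[375.8 202.8] [374 198   5  10  26]
[381.2 199.6] [380 199   3   2   5]
[363.5 201.5] [363 201   2   2   4]
[347.2 205.6] [346 205   3   2   5]
[362.5 206.9] [361 204   4   7  23]
[378.2 210. ] [377 209   3   3   5]
[361.5 213.5] [361 213   2   2   4]
29.4 spl [350.2 201. ] mark [352.1 197.4] rim [347.2 205.8]
89.4 spl [361.9 207.5] mark [362.5 203. ] rim [361.1 213.6]
149.4 spl [376.6 204.8] mark [375.4 200.7] rim [378.6 210.3]
209.4 spl [379. 196.] mark [377.5 193. ] rim [381.3 199.7]
269.4 spl [367.4 190. ] mark [367.3 187.7] rim [367.6 192.5]
329.4 spl [353.3 192.4] mark [354.8 189.8] rim [350.9 195.4]
```

View pics/s5.png

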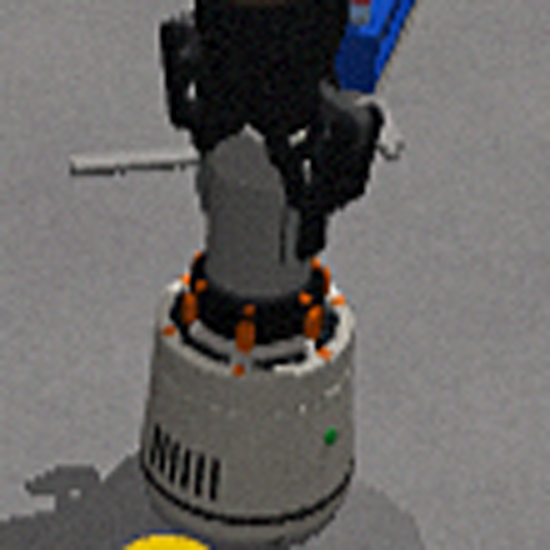

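The cup hangs about 6 mm above the rim, and its splines at (351,201), (362,207) and (376,203) line up with the rim marks at (347,206), (361,213) and (378,210). The leftovers are about 1 mm toward -x and about 1° too far. I'll correct those and lower gently.

Call:
apply_moves(
  fingers=[1,1,1,1,1,1,1],
  dp=[
    [0.1,0.05,-0.2],
    [0.1,0.05,-0.5],
    [0.1,0.05,-0.7],
    [0.1,0.05,-0.9],
    [0.1,0.05,-1.1],
    [0.1,0.05,-1.2],
    [0.1,0.05,-1.2],
  ],
  yaw=[-1,-1,-1,-1,-1,-1,-1],
)

```text
clock: 7.8
position: [478.8, -109.4, 329.0]
ee_rot: [-0.441, 0.898, 0.0, -0.002]
contact_force: [-0.4, 0.2, -2.3]
gripper_width: 55.1
```

No contact with the underside about 6 mm below the rim, so it seems to be meshing. I'll keep going.

Call:
apply_moves(
  fingers=[1,1,1,1,1,1],
  dp=[
    [0,0,-0.2],
    [0,0,-0.4],
    [0,0,-0.6],
    [0,0,-0.8],
    [0,0,-0.9],
    [0,0,-0.9],
  ],
  yaw=[0,0,0,0,0,0],
)

```text
clock: 8.4
position: [478.8, -109.4, 320.6]
ee_rot: [-0.441, 0.898, -0.0, -0.002]
contact_force: [-1.4, 1.3, 3.1]
gripper_width: 55.1
```

Call:
apply_moves(
  fingers=[1,1,1,1,1],
  dp=[
    [0,0,-0.2],
    [0,0,-0.4],
    [0,0,-0.55],
    [0,0,-0.65],
    [0,0,-0.65],
  ],
  yaw=[0,0,0,0,0],
)

```text
clock: 8.9
position: [478.9, -109.3, 315.6]
ee_rot: [-0.441, 0.897, -0.0, -0.002]
contact_force: [-5.1, 2.4, 11.6]
gripper_width: 55.1
```

Call:
apply_moves(
  fingers=[1,1,1,1],
  dp=[
    [-0.05,0.03,-0.2],
    [-0.07,0.03,-0.3],
    [-0.07,0.03,-0.3],
    [-0.07,0.03,-0.3],
  ],
  yaw=[0,0,0,0],
)

```text
clock: 9.3
position: [478.5, -109.1, 315.5]
ee_rot: [-0.442, 0.897, -0.001, -0.001]
contact_force: [-6.4, 1.5, 17.9]
gripper_width: 55.1
```

Call:
apply_moves(
  fingers=[1,1,1,1],
  dp=[
    [-0.08,0.02,-0.3],
    [-0.08,0.02,-0.4],
    [-0.08,0.02,-0.4],
    [-0.08,0.02,-0.4],
  ],
  yaw=[0,0,0,0],
)

```text
clock: 9.7
position: [478.0, -108.8, 315.4]
ee_rot: [-0.442, 0.897, -0.002, -0.0]
contact_force: [-8.4, 4.0, 24.6]
gripper_width: 54.9
```

```bash
python3 m.py pics/s6.png | head -12; python3 -c "
from h import *
s=get_image('side')
for z in(118,214):
  pass
print(read_state()['position'],read_state()['contact_force'])
for h in (22,96):print(h,[proj(s,(477.5,-109.5,98+d+h)).round(1) for d in (0,6,20)])"
```

```text
[ 478.00233388 -108.8475499   315.423736  ] [-4.42126934e-01  8.96949085e-01 -2.46725925e-03 -1.60916054e-04] [-7.97098772  3.53924534 23.97788318]
314 148
[351.  195.5] [350 195   3   2   4]
[353. 198.] [353 198   1   1   1]
[376.5 200.8] [375 199   4   5  10]
[381.2 199.6] [380 199   3   2   5]
[347.2 205.6] [346 205   3   2   5]
[351.8 205.3] [350 204   5   4   9]
[375.7 208.9] [373 206   7   6  14]
[362.2 209.4] [361 209   3   2   5]
[361.4 212.9] [360 212   4   3   7]
29.4 spl [349.9 208.9] mark [351.7 205.4] rim [347.2 205.8]
[ 477.96243756 -108.85198457  315.41386535] [-8.37091017  2.77000878 25.05643265]
22 [array([364.6, 202.2]), array([364.7, 200.5]), array([365. , 196.2])]
96 [array([365.9, 179.4]), array([366. , 177.5]), array([366.3, 173. ])]
```

View pics/s6.png

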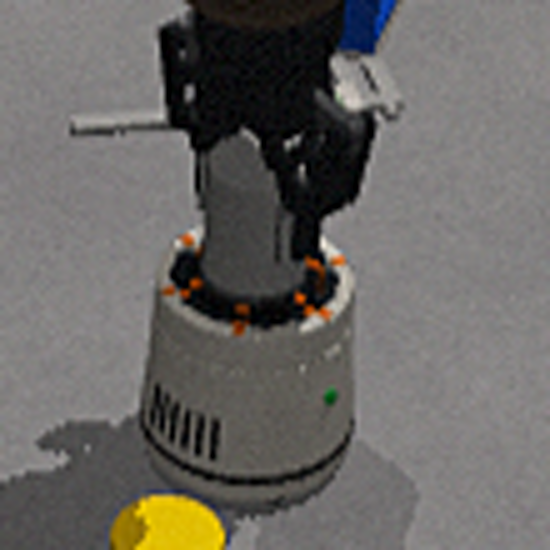

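The collar is sunk in the well and all visible splines are hidden in the grooves. The front collar mark at (362,209) fits an underside height of about 98 mm. TCP z stays at 315.4 while the push rose from 12 to 25 N, so the plate is on its stop. Handing in while still pressing.

```bash
python3 -c "
from h import *
get_image('side');r=read_state();print(r['clock'],r['position'],r['contact_force'],r['gripper_width']);print(job_done())"
```

```text
9.85 [ 477.98647855 -108.83631205  315.42430464] [-8.61059544  3.34015138 24.55648528] 54.67452457118641
the job is handed in; nothing more can be done
None
```

I picked up the steel cup with the black collar and carried it over the mill. I turned it about 28° so its splines lined up with the grooves, lowered it in and pressed it down on the switch. I handed in at 9.85 s with the gripper still holding the cup and pressing.

- **Meshed:** the cup met no resistance on the way in until the switch plate, at the expected depth. In the last picture the collar is inside the well and the splines are out of sight in the grooves.
- **Pressed home:** the tool stopped at 315.4 mm, about 5.5–6 mm below first contact with the plate. That puts the cup's underside at about 98.4 mm, against 98 mm when fully home. The tool moved only 0.2 mm while the push rose from 12 to 25 N, which is well above the 10.4 N needed, so I take the plate to be on its stop.
- **Grip:** the finger opening was steady at about 55 mm, and the collar mark was where it should be, so the cup did not slip.
- **Disagreement:** a sideways force of about 9 N remained. Shifting the tool about 1 mm did not reduce it; it grew as I pressed harder.
- **Not checked:** I could not read the switch joint directly. I did not re-measure the caliper, jar, dish or look-alike cups at the end, but the arm stayed clear of them.

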